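# Slide the drip tray under the varnished board

### The arm

A 7-joint arm with a two-finger parallel gripper is mounted at the origin on the work surface. World frame = base frame: x ahead of the robot, y to its left, z up, the work surface at z = 0. Lengths are in m, angles in degrees, forces in N, time in s.
With the tool pointing down it reaches from about 0.425 to 0.825 m from the base axis. Payload 3.6 kg.
Tool frame: the origin (TCP) lies at the very end of the fingers, on their centre line; the grasp point (between the pads) lies 19 mm behind it; y points along the fingers, x is the direction in which the jaws open and shut, and the axes are right-handed (so a half turn about y gives the same grasp; the last joint's range is limited). The gripper opens to 93 mm and grips with 3 to 60 N. Pads are 15 mm wide; open, the fingers measure 128 mm over their backs; the gripper's body (75 mm by 188 mm) begins 65 mm behind the grasp point.
Start: joints at [-64.544, 35.231, -0.722, 81.555, 0.464, 63.22, -2.315], TCP at [0.295, 0.579, 0.219] pointing down, gripper open.
Joint ranges: [-178.69, 178.69], [-17.37, 117.87], [-77.05, 75.6], [15.02, 138.74], [-78.02, 258.01], [0.78, 113.62], [-162.83, 162.83]. Speed limits (degrees/s): [159.86, 159.86, 180, 180, 180, 180, 180].

### API

Orientations are given as [roll, pitch, yaw] about the fixed x, y, z axes, in that order (R = Rz(yaw) Ry(pitch) Rx(roll)).
In Python, from cell import move_ptp, servo_line, move_joints, grip, hold, solve_ik, read_state, get_image, camera_model, MotionError, job_done, find_in, masks_of, place_of gives the robot as it stands. Calls block until the motion is done:
- move_ptp(position, orientation): joint-space move of the TCP to a pose.
- servo_line(position, ori=None, feed=0.15, contact_N=None): straight line of the TCP; ori=None keeps the orientation; feed is the mean speed in m/s. With contact_N (N) it stops when the force on the tool has changed by that much, and returns True; else False.
- move_joints(angles): joint-space move.
- grip(opening, grip_force=None): finger opening in m; grip_force is the grip in N (None keeps the last); returns when the fingers have stopped.
- hold(seconds).
- solve_ik(position, orientation): joint angles nearest the present ones, or None.
- read_state(): the state.
- get_image(name): name is "scene" or "top" or "wrist"; returns the picture (480x640x3 uint8, red, green, blue); there is no depth.
- camera_model(name): a dict with "fx", "fy", "cx", "cy" (pixels), "world_to_cam" (4x4, takes a point from world to camera coordinates); the wrist camera has in their place "T_tool_cam" (4x4, takes a point from camera to tool coordinates, whose origin is the TCP and whose axes are the tool frame's). Camera axes: x right, y down, z forward; pixel columns grow to the right and rows downward; lengths in m; the calibration is good to about 2 mm. A picture is of the moment at which its call begins: read the wrist's pose just before it. camera_model takes no time and is no camera call.
A pose or a line that the arm cannot do raises MotionError and nothing moves.
- job_done(): hands the job in, once; it reports no verdict.
Trained networks look in the newest picture that a camera, given by its name, has taken for a name from the list of things; names that differ only in an ending like _2 or _b are one class to them, and where a whole thing is asked for, a point or a joint stands for the part that bears it (a point fixed in the world has none). Each returns a list of dicts, best first, with "conf" (0 to 1); they miss things now and then, are a little off and sometimes report something else, mostly with a low value. They report only what shows in the picture. A call takes as long as a camera call. They do not tell look-alikes from the thing itself.
- find_in(camera, name): "xy" ([column, row] in pixels, amid what is visible of it).
- masks_of(camera, name): "region" (480x640 bool, what is visible of it) and "xy" ([column, row] in pixels, amid what is visible of it).
- place_of(camera, name): "xy" ([column, row] in pixels: a listed point, or the origin of a listed thing).
The state is a dict: "t": time; "q": joint angles; "joint_velocities": joint speeds; "tau": joint torques, N m; "eef_pos": TCP position; "eef_rot": TCP orientation; "ft_force": force on the tool from outside, world axes, zero at the start; "moment": the same for the moment, N m; "gripper_width": finger opening in m.
Only numpy, scipy, OpenCV 4.12 (cv2) and the standard library are available. Lean on these libraries where they do the work, as an engineer would, in place of code of your own. Each camera call takes 0.05 s, during which the arm holds its last target. There are 200 camera calls.

### The job

The walnut board lying across the two battens has just been varnished. Push the shallow metal drip tray lengthwise along the bench into the gap between the battens, under the board, until it sticks out evenly on both sides of the board. Push it only with the fingers, flat on the bench, never lifting or tipping it; do not touch or shift the wet board, and leave everything else on the bench where it is.

Things in the scene. Friction and masses are not known exactly. Their poses are not given: they have to be found in the camera images.
- battens: Two parallel pale softwood battens screwed to the bench (they do not move), each 24 wide (x), 110 long (y), 22 high. Origin: on the bench surface midway between them. Their own y axis runs along the battens, which is the direction of the open-ended gap; x points across it. The gap is 130 wide (x = -65 to +65 mm) and is open at both y ends, 55 mm from the origin.
- board: Loose dark walnut board, 190 (x, across the battens) by 90 (y) by 20 thick, 0.26 kg, resting on both battens centred over their origin with the same axes. Its underside is 22 mm and its top 42 mm above the bench. Origin: centre of its underside. Wet varnish: must not be touched or moved.
- tray: Loose open-topped aluminium tray, 104 wide (x), 150 long (y), 16 high; walls and floor 4 thick (96 by 142 inside); about 0.25 kg. Origin: centre of its underside. Starts flat on the bench beyond either open end of the gap (+y or -y of the battens), off its line by up to 50 mm, its length turned up to 0.4 rad from the gap. In place it has 6 mm headroom and shows 30 mm on each side of the board.
- tin: Upright steel tin, diameter 72, height 85, at the end of the gap opposite to the tray. Origin: centre of its underside. Leave alone.
- pot: Small open white plastic pot, diameter 84, height 45, beside the battens on their +x side. Origin: centre of its underside. Leave alone.
- sander: Cork sanding block 60 by 100 by 30 high, beside the battens on their -x side. Origin: centre of its underside. Leave alone.
- brush: Paint brush, 200 long, lying on the bench on the far side. Leave alone.
- offcut: Pale wooden strip 240 by 28 by 12 high, lying on the right of the bench. Leave alone.
- jar: Amber glass jar with steel cap, diameter 66, height 80, on the left of the bench. Leave alone.
- block: Turned walnut disc, diameter 90, height 35, on the right of the bench. Leave alone.
Things that resemble listed ones, but are neither listed nor needed, are in the scene too. Leave any blue or turquoise look-alike of the tray alone. What is shaped like the battens but pink is not meant.

How it is judged:
By the outcome, as a careful person would: the job done as asked, in the order asked, and still so for the second after the job is handed in, with the robot touching nothing.
It also fails if it takes over 72 s, if anything falls off the work surface, if the arm or the gripper's body presses on something with over 40 N, if the wrist force passes 120 N, or if a joint passes its speed limit or range.

## Working session

There is one attempt and no reset: what is moved stays moved. The work goes in short steps, each a Python script; the robot and the scene stay as the last script left them, time stands still between calls to the robot, and variables do not carry over. Pictures are saved under pics/ and viewed, about 8 in all and at most 12, crops included, and the job is handed in when it is done.

```bash
ls; mkdir -p pics
python3 - <<'E'
from cell import *
import cv2,numpy as np
for c in("scene","top"):
    im=get_image(c); cv2.imwrite(f"pics/{c}0.png",im[:,:,::-1])
    m=camera_model(c); print(c,m["fx"],m["cx"],m["cy"],np.round(np.linalg.inv(m["world_to_cam"]),3).tolist())
    for n in("tray","battens","board","tin","pot","sander"):
        print(n,[(np.round(d["xy"]).tolist(),round(d["conf"],2)) for d in place_of(c,n)])
print(camera_model("wrist"))
s=read_state();print(s["t"],s["eef_pos"],s["eef_rot"],s["ft_force"])
E
```

```text
pics
scene 438.9812074523209 321.61767075285763 242.1068920164476 [[-0.112, 0.788, -0.605, 1.185], [0.994, 0.084, -0.074, 0.083], [-0.008, -0.61, -0.792, 0.892], [0.0, 0.0, 0.0, 1.0]]
tray [([388.0, 250.0], 0.92), ([421.0, 195.0], 0.79), ([465.0, 322.0], 0.61)]
battens [([243.0, 195.0], 0.69)]
board [([305.0, 248.0], 0.66)]
tin [([225.0, 253.0], 0.59)]
pot [([303.0, 307.0], 0.97)]
sander []
top 608.0086872108176 322.96110331995203 235.19002452290374 [[-0.014, -0.992, 0.127, 0.32], [-1.0, 0.014, -0.001, -0.0], [-0.001, -0.127, -0.992, 1.808], [0.0, 0.0, 0.0, 1.0]]
tray [([235.0, 320.0], 0.87), ([265.0, 249.0], 0.78), ([206.0, 188.0], 0.67), ([339.0, 289.0], 0.21)]
battens []
board [([336.0, 235.0], 0.83)]
tin [([401.0, 231.0], 0.94)]
pot [([333.0, 185.0], 0.85)]
sander [([336.0, 286.0], 0.82)]
{'fx': 347.33766592764493, 'fy': 347.33766592764493, 'cx': 322.1289132609112, 'cy': 238.89661380001513, 'T_tool_cam': array([[ 9.99999794e-01, -2.25236075e-04,  6.00826926e-04,
        -7.82980876e-04],
       [-6.39436606e-04, -2.71969150e-01,  9.62305758e-01,
        -1.66646704e-01],
       [-5.33395836e-05, -9.62305945e-01, -2.71969238e-01,
         7.62632981e-02],
       [ 0.00000000e+00,  0.00000000e+00,  0.00000000e+00,
         1.00000000e+00]])}
0.7 [0.2948386  0.57925549 0.21867153] [-9.00014773e+01  1.53503784e-03  6.30261665e+01] [ 0.4506625  -0.06067187  0.35378245]
```

View pics/scene0.png

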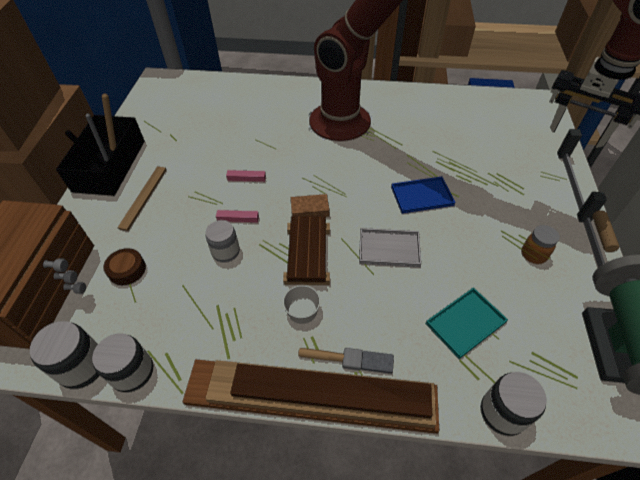

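View pics/top0.png

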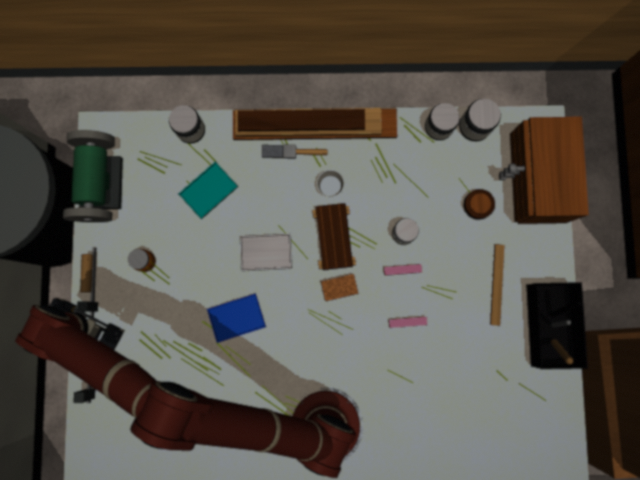

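The grey tray at top (265,252) / scene (388,250) fits the description of bare aluminium. The blue one at top (237,318) and the turquoise one at top (208,190) are look-alikes. The board on its pale battens is at top (335,237); the pink bars are decoys. I'll fit known box sizes to the masks.

```bash
cat > h.py <<'E'
from cell import *
import cv2,numpy as np
from scipy.optimize import minimize
DIM={"tray":(.104,.150,0,.016),"board":(.190,.090,.022,.042),"sander":(.06,.1,0,.03)}
def Rz(a): c,s=np.cos(a),np.sin(a); return np.array([[c,-s,0],[s,c,0],[0,0,1.]])
def cam(c):
    m=camera_model(c)
    if c!="wrist": return m,m["world_to_cam"]
    s=read_state(); r,p,y=np.radians(s["eef_rot"])
    Ry=np.array([[np.cos(p),0,np.sin(p)],[0,1,0],[-np.sin(p),0,np.cos(p)]])
    Rx=np.array([[1,0,0],[0,np.cos(r),-np.sin(r)],[0,np.sin(r),np.cos(r)]])
    T=np.eye(4);T[:3,:3]=Rz(y)@Ry@Rx;T[:3,3]=s["eef_pos"]
    return m,np.linalg.inv(T@m["T_tool_cam"])
def proj(mw,P):
    m,W=mw; q=np.c_[P,np.ones(len(P))]@W.T
    return np.c_[m["fx"]*q[:,0]/q[:,2]+m["cx"],m["fy"]*q[:,1]/q[:,2]+m["cy"]]
def ray(mw,uv,z):
    m,W=mw; I=np.linalg.inv(W); d=I[:3,:3]@[(uv[0]-m["cx"])/m["fx"],(uv[1]-m["cy"])/m["fy"],1]
    return I[:3,3]+d*(z-I[2,3])/d[2]
def box(name,p):
    w,l,a,b=DIM[name]
    L=np.array([[x*w/2,y*l/2,z] for x in(-1,1) for y in(-1,1) for z in(a,b)])
    return L@Rz(p[2]).T+[p[0],p[1],0]
def fit(name,obs,p0):
    """obs: list of (mw,mask). returns x,y,theta and mean IoU"""
    S=4; ups=[cv2.resize(k.astype(np.uint8),None,fx=S,fy=S,interpolation=cv2.INTER_NEAREST) for _,k in obs]
    def cost(p):
        c=0
        for (mw,_),u in zip(obs,ups):
            h=cv2.convexHull(((proj(mw,box(name,p))+.5)*S*16).astype(np.int32).reshape(-1,1,2))
            k=np.zeros_like(u); cv2.fillConvexPoly(k,h,1,shift=4)
            c+=1-(k&u).sum()/max(1,(k|u).sum())
        return c/len(obs)
    best=None
    for _ in range(2):
        st=np.array(p0 if best is None else best.x)
        best=minimize(cost,st,method="Nelder-Mead",options=dict(initial_simplex=[st,st+[.01,0,0],st+[0,.01,0],st+[0,0,.1]],xatol=1e-5,fatol=1e-5))
    return best.x,1-best.fun
E
python3 - <<'E'
from h import *
for c,near in(("top",dict(tray=(265,252),board=(335,237),sander=(338,287))),("scene",dict(tray=(388,250),board=(308,243),sander=(309,205)))):
    get_image(c); mw=cam(c)
    for n,uv in near.items():
        ms=masks_of(c,n)
        if not ms: print(c,n,"none");continue
        d=min(ms,key=lambda d:np.hypot(*(np.array(d["xy"])-uv)))
        p0=list(ray(mw,d["xy"],DIM[n][3])[:2])+[0.0]
        print(c,n,d["xy"],d["region"].sum(),np.round(fit(n,[(mw,d["region"])],p0),4) if 0 else fit(n,[(mw,d["region"])],p0))
    for n,z in(("tin",0),("pot",0)):
        for d in place_of(c,n)[:1]: print(c,n,ray(mw,d["xy"],z))
for p in((.6,.12,.3),(.55,.15,.3),(.6,.0,.3)):
  for y in(0,180,90,-90):
    print(p,y,solve_ik(list(p),[-90,0,y]) is not None)
E
```

```text
top tray [263.8, 251.3] 1768 (array([0.50264599, 0.17118733, 0.02785719]), np.float64(0.9618748291883028))
top board [333.6, 233.6] 1981 (array([ 0.54385325, -0.03164357,  0.10127379]), np.float64(0.9715333189562217))
top sander [339.3, 286.6] 673 (array([ 0.39444757, -0.04583936,  0.20419635]), np.float64(0.9148499615285971))
top tin [ 0.55214121 -0.23377659  0.        ]
top pot [ 0.70870059 -0.03383759  0.        ]
scene tray [387.6, 247.5] 2175 (array([0.50713334, 0.16981822, 0.03044192]), np.float64(0.9618343850326581))
scene board [306.6, 249.7] 2487 (array([ 0.54770498, -0.03220675,  0.10279631]), np.float64(0.9797073508329626))
scene sander [309.6, 209.5] 786 (array([ 0.3968011 , -0.04623858,  0.25108544]), np.float64(0.8414880711686211))
scene tin [ 5.66396569e-01 -2.41127209e-01  1.11022302e-16]
scene pot [ 0.69458532 -0.02622973  0.        ]
(0.6, 0.12, 0.3) 0 True
(0.6, 0.12, 0.3) 180 True
(0.6, 0.12, 0.3) 90 True
(0.6, 0.12, 0.3) -90 True
(0.55, 0.15, 0.3) 0 True
(0.55, 0.15, 0.3) 180 True
(0.55, 0.15, 0.3) 90 True
(0.55, 0.15, 0.3) -90 True
(0.6, 0.0, 0.3) 0 True
(0.6, 0.0, 0.3) 180 True
(0.6, 0.0, 0.3) 90 True
(0.6, 0.0, 0.3) -90 True
```

```bash
cat >> h.py <<'E'
def look(near,tag,names=("tray","board")):
    im=get_image("wrist"); mw=cam("wrist"); cv2.imwrite(f"pics/{tag}.png",im[:,:,::-1]); out={}
    for n in names:
        ms=masks_of("wrist",n)
        uv=proj(mw,np.array([[*near[n][:2],DIM[n][3]]]))[0]
        if not ms: print(n,"none"); continue
        d=min(ms,key=lambda d:np.hypot(*(np.array(d["xy"])-uv)))
        out[n]=fit(n,[(mw,d["region"])],list(near[n])); print(n,uv.round(),np.round(d["xy"]),round(d["conf"],2),np.round(out[n][0],4),round(out[n][1],3))
    if len(out)==2:
        t,b=out["tray"][0],out["board"][0]; print("rel tray in gap frame",np.round((Rz(-b[2])@(t-b))[:2]*1000,1),"mm",round(t[2]-b[2],4))
    return out
E
python3 - <<'E'
from h import *
print(read_state()["t"])
move_ptp([.425,.09,.24],[-90,0,95.8])
near=dict(tray=(.505,.17,.03),board=(.546,-.032,.102))
look(near,"w1"); print(read_state()["t"])
E
```

```text
1.3
tray [380. 281.] [373. 274.] 0.93 [0.5025 0.1698 0.0361] 0.879
board [205. 306.] [207. 260.] 0.9 [ 0.5442 -0.0325  0.1009] 0.537
rel tray in gap frame [-21.1 205.5] mm -0.0648
3.2917
```

View pics/w1.png

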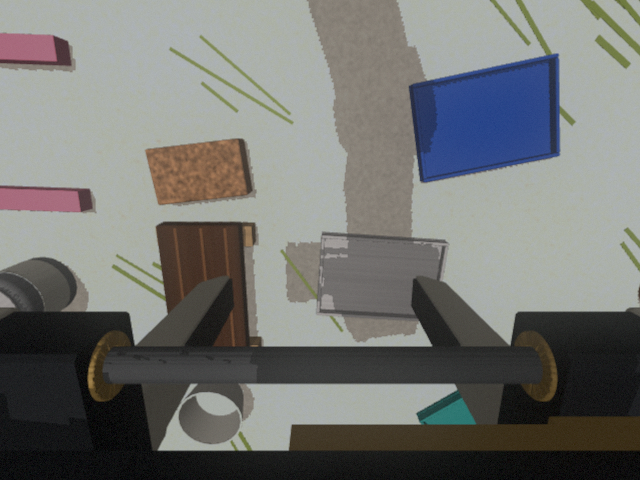

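The grey tray sits at wrist (380,275), with the blue one at (485,120) and turquoise at (445,410), so the tray meant is confirmed. A finger hides part of the board in this view. All three cameras put the tray about -20 mm across, +204 mm along and -0.07 rad from the gap. My plan is to square and centre it with a side push from its -x side, then push it lengthwise.

```bash
cat >> h.py <<'E'
B=np.array([.544,-.032]); TH=.102
def W(x,y,z): return list(B+(Rz(TH)@[x,y,0])[:2])+[z]
YS=np.degrees(TH)+90   # jaws along the gap
YE=np.degrees(TH)      # jaws across the gap
E
python3 - <<'E'
from h import *
move_ptp(W(-.1,.203,.08),[-90,0,YS])
print(servo_line(W(-.1,.203,.006),feed=.05,contact_N=5), read_state()["eef_pos"])
print(servo_line(W(-.0595,.203,.006),feed=.025,contact_N=15), read_state()["ft_force"])
servo_line(W(-.085,.203,.006),feed=.05)
servo_line(W(-.085,.203,.12),feed=.15)
print(read_state()["t"])
get_image("top");mw=cam("top")
for n,uv in(("tray",(270,248)),("board",(335,237))):
    d=min(masks_of("top",n),key=lambda d:np.hypot(*(np.array(d["xy"])-uv))); print(n,d["xy"],d["region"].sum(),fit(n,[(mw,d["region"])],list(ray(mw,d["xy"],.016)[:2])+[.1]))
# view from the far +y side: image up = tool z
for p,y in(((.6,.06,.24),-84),((.6,.1,.24),-84),((.55,.25,.24),186),((.55,.25,.24),6)): print(p,y,solve_ik(list(p),[-90,0,y]))
E
```

```text
False [0.42403543 0.15982962 0.00625389]
False [-0.25447926 -0.14100817 -0.56019537]
8.9917
tray [271.8, 236.7] 996 (array([0.54074418, 0.17858626, 0.13531588]), np.float64(0.5463775598003786))
board [333.2, 235.6] 2004 (array([ 0.54335408, -0.03103004,  0.10042629]), np.float64(0.9663775728333232))
(0.6, 0.06, 0.24) -84 [-36.71013107  37.8002616   51.78136854  89.04870671 -31.16086718
  68.52993978 -63.13214649]
(0.6, 0.1, 0.24) -84 [-40.1662067   38.32310497  51.81653873  88.15303671 -31.46533041
  69.03196151 -66.88427167]
(0.55, 0.25, 0.24) 186 [ -8.62721508  32.52706748 -29.87756642  87.27376986  17.21750999
  64.81115714 144.01456552]
(0.55, 0.25, 0.24) 6 [-42.22389969  31.73179936  26.0866504   88.43644821 -15.00052882
  63.32154785  -6.75587622]
```

Run:
```python
from h import *
move_ptp([.545,.01,.28],[-90,0,YE])
look(dict(tray=(.52,.17,.1),board=(.544,-.032,.1)),"w2"); print(read_state()["t"],read_state()["q"])
```

```text
tray [318.  63.] [317.  63.] 0.87 [0.523  0.177  0.1029] 0.993
board [320. 243.] [320. 237.] 0.86 [ 0.5446 -0.032   0.1074] 0.973
rel tray in gap frame [  0.9 210.1] mm -0.0045
10.2583 [-20.48132913  24.01045134  25.40490546  94.43639808 -11.20193194
  64.27198675  13.94186273]
```

View pics/w2.png

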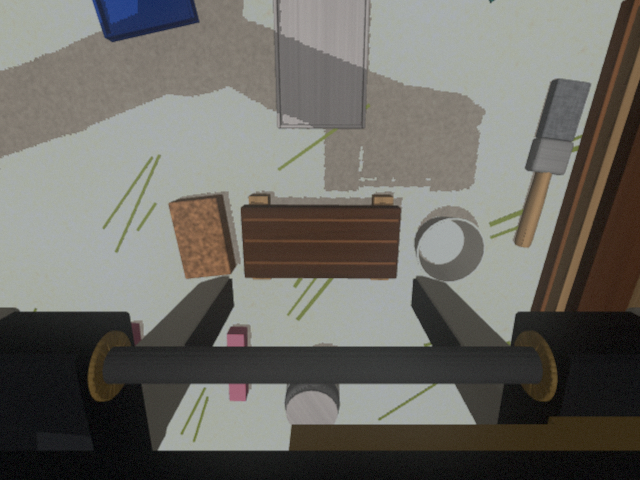

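The fit is good: tray columns 277–366 with its end at row 128, between the batten inner edges at columns 270 and 372. It is within 1 mm and 0.005 rad of the gap line. Next is the lengthwise push up to the gap mouth, then a check.

Run:
```python
from h import *
move_ptp(W(0,.325,.12),[-90,0,YE]); grip(.05)
print(servo_line(W(0,.325,.006),feed=.06,contact_N=5))
print(servo_line(W(0,.225,.006),feed=.04,contact_N=15), read_state()["ft_force"])
servo_line(W(0,.25,.006),feed=.06); servo_line(W(0,.25,.15),feed=.15)
move_ptp([.545,.01,.28],[-90,0,YE])
look(dict(tray=(.53,.107,.1),board=(.544,-.032,.1)),"w3"); print(read_state()["t"])
```

```text
False
False [-0.46485603  1.31602911  0.64479797]
tray [320. 124.] [140.  18.] 0.72 [0.53  0.107 0.1  ] 0.0
board [319. 244.] [322. 239.] 0.64 [ 0.5447 -0.0321  0.1073] 0.977
rel tray in gap frame [  0.3 139.9] mm -0.0073
19.8417
```

View pics/w3.png

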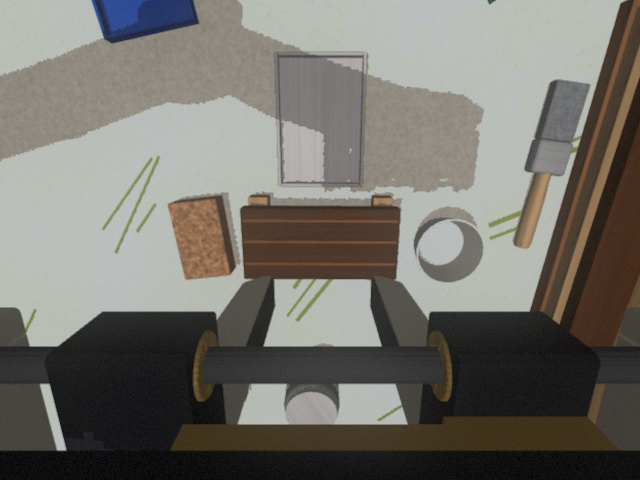

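The network missed the tray this time and matched another object, but the picture shows it straight at columns 279–366, rows 52–186, centred before the gap. I'll push on to just short of the end.

Run:
```python
from h import *
mw=cam("wrist")
for uv in((276,53),(366,53),(280,186),(364,186)):
    p=ray(mw,uv,.016); print(uv,np.round((Rz(-TH)@(p-[*B,0]))[:2]*1000,1))
move_ptp(W(0,.255,.12),[-90,0,YE])
print(servo_line(W(0,.255,.006),feed=.06,contact_N=5))
print(servo_line(W(0,.088,.006),feed=.04,contact_N=10), read_state()["ft_force"],read_state()["eef_pos"])
servo_line(W(0,.12,.006),feed=.06); servo_line(W(0,.12,.2),feed=.15)
move_ptp([.545,.01,.28],[-90,0,YE])
im=get_image("wrist"); cv2.imwrite("pics/w4.png",cv2.resize(im[100:300,160:480,::-1],None,fx=2.5,fy=2.5,interpolation=cv2.INTER_CUBIC))
print(read_state()["t"])
```

```text
(276, 53) [-48.9 213.9]
(366, 53) [ 51.6 214.3]
(280, 186) [-48.7  66. ]
(364, 186) [54.8 66.5]
False
False [0.22585804 1.18116668 0.93195577] [0.53499768 0.05560469 0.00598111]
29.9583
```

View pics/w4.png

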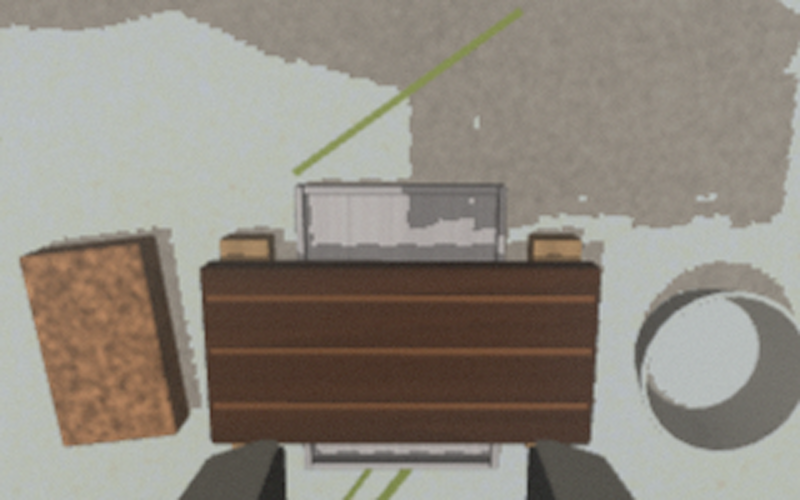

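Run:
```python
from h import *
mw=cam("wrist"); f=lambda c,r:(160+c/2.5-.3,100+r/2.5-.3)
R=lambda c,r,z:np.round((Rz(-TH)@(ray(mw,f(c,r),z)-[*B,0]))[:2]*1000,1)
print("tray rear",R(298,183,.016),R(507,183,.016),"front",R(308,468,.016),R(498,468,.016))
print("board top corners",R(204,267,.042),R(600,264,.042),R(213,442,.042),R(590,442,.042))
print("batten ends z22",R(220,236,.022),R(580,235,.022), "inner", R(274,236,.022),R(529,236,.022))
# all-in-one predictions
im=get_image("top");mt=cam("top")
d=min(masks_of("top","board"),key=lambda d:np.hypot(*(np.array(d["xy"])-(335,237)))); print(fit("board",[(mt,d["region"])],[.544,-.032,.1]))
im=get_image("scene");mt=cam("scene")
cv2.imwrite("pics/s5.png",cv2.resize(im[180:320,210:410,::-1],None,fx=4,fy=4,interpolation=cv2.INTER_CUBIC))
```

```text
tray rear [-50.3  81.7] [51.5 81.9] front [-49.8 -68.4] [ 51.7 -68. ]
board top corners [-92.5  44.9] [93.5 46.8] [-93.4 -43.3] [ 94.1 -42.6]
batten ends z22 [-88.5  56.6] [87.3 57.5] inner [-62.1  56.6] [62.4 57. ]
(array([ 0.54477016, -0.04092059,  0.01567504]), np.float64(0.43446993180409177))
```

View pics/s5.png

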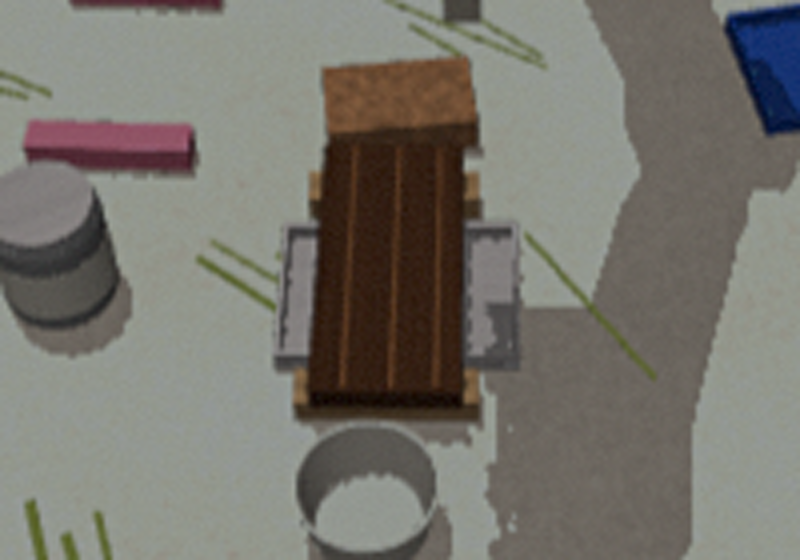

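In the wrist frame the tray centre is at +6.8 mm and the board and battens are at +1.6 mm, so about 5 mm more is needed. The final nudge follows.

Run:
```python
from h import *
move_ptp(W(0,.12,.15),[-90,0,YE])
print(servo_line(W(0,.12,.006),feed=.06,contact_N=5))
print(servo_line(W(0,.0829,.006),feed=.025,contact_N=10), read_state()["ft_force"])
servo_line(W(0,.12,.006),feed=.05); servo_line(W(0,.12,.2),feed=.15)
move_ptp([.545,.01,.28],[-90,0,YE])
im=get_image("wrist"); cv2.imwrite("pics/w6.png",cv2.resize(im[100:300,160:480,::-1],None,fx=2.5,fy=2.5,interpolation=cv2.INTER_CUBIC))
print(read_state()["t"])
```

```text
False
False [0.21509957 1.64974172 0.09628833]
37.8583
```

View pics/w6.png

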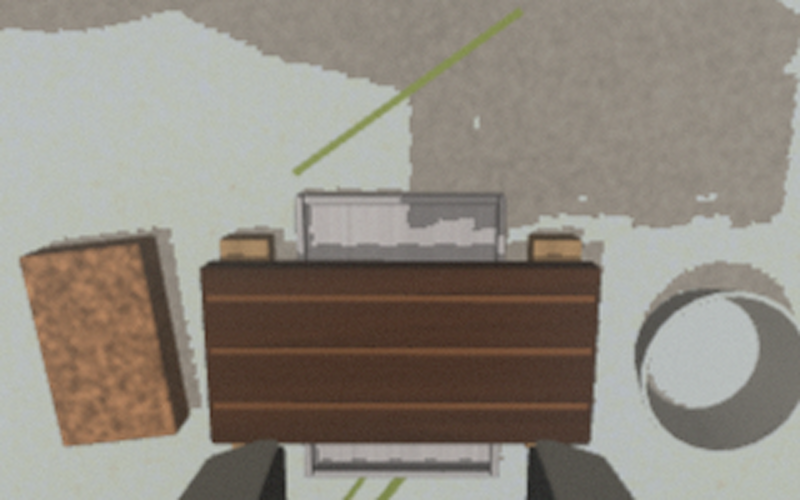

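Run:
```python
from h import *
mw=cam("wrist"); f=lambda c,r:(160+c/2.5-.3,100+r/2.5-.3)
R=lambda c,r,z:np.round((Rz(-TH)@(ray(mw,f(c,r),z)-[*B,0]))[:2]*1000,1)
print(R(298,192,.016),R(505,192,.016),R(306,477,.016),R(498,477,.016))
job_done()
```

```text
[-50.5  77.3] [50.7 77.6] [-51.  -73.7] [ 51.9 -73.3]
the job is handed in; nothing more can be done
```

The aluminium tray is in the gap under the wet board, sticking out about evenly on both sides, and the job is handed in. It took about 38 s of the 72 s allowed.

- **How it was moved:** I squared and centred the tray with one two-finger push on its long side. Three straight two-finger pushes on its end wall then took it in. It stayed flat on the bench throughout, and the forces I read after each push were under 2 N.
- **Final position:** In the last wrist picture the tray's ends lie at +77.4 and -73.5 mm, so its centre is at +2.0 mm. The board's centre reads about +1.5 mm, so they agree to about 0.5 mm, with a measuring error of 1–2 mm. Sideways the tray is within about 0.5 mm of centre, with no visible turn.
- **Everything else:** The board, battens, sander and pot look unchanged between the last two wrist pictures. I did not re-measure the other objects at the end.

**Checks that failed or disagreed:**
- The network missed the grey tray once, so I measured it from picture corners instead.
- The wrist board fit in the first close view was poor because a finger hid part of the board.
- Two top-camera fits were poor, the tray after the side push and the board near the end, probably because the arm was in the way. I did not use them.
- The scene camera reads about 4 mm further out than the top camera.

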